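# Park the drill-bit case and ease its sprung lid open

### The arm

A 7-joint arm with a two-finger parallel gripper is mounted at the origin on the work surface. World frame = base frame: x ahead of the robot, y to its left, z up, the work surface at z = 0. Lengths are in m, angles in rad, forces in N, time in s.
With the tool pointing down it reaches from about 0.4 to 0.85 m from the base axis. Payload 6.9 kg.
Tool frame: the origin (TCP) lies at the very end of the fingers, on their centre line; the grasp point (between the pads) lies 19 mm behind it (robot.grip_point_offset is the distance from the TCP to the grasp point, in m); z points along the fingers, y is the line along which they close (so a half turn about z gives the same grasp; the last joint's range is limited). The gripper opens to 85 mm and grips with 20 to 120 N. Pads are 22 mm wide; open, the fingers measure 114 mm over their backs; the gripper's body (76 mm by 85 mm) begins 54 mm behind the grasp point. The pads swing forward as they close: fully open they stand 13 mm farther back than shut.
Start: joints at [-1.111, 0.507, -0.238, 1.5, 0.126, 1.149, -0.155], TCP at [0.217, 0.586, 0.231] pointing down, gripper open.
Joint ranges: [-3.08, 3.08], [-0.24, 2.05], [-1.43, 1.35], [0, 2.5], [-1.52, 4.66], [0.17, 1.96], [-2.89, 2.89]. Speed limits (rad/s): [2.39, 2.39, 3.14, 3.14, 3.14, 3.14, 3.14].

### API

Orientations are given as a rotation vector (axis times angle).
In Python, from station import robot, optics gives the robot as it stands.
- The arm moves only by the tool send_rows, never from a script. Its argument "targets" is text: rows parted by semicolons, each of 5 numbers parted by spaces: the shift along the tool's x, y, z in m, then the turn about the tool's z in degrees, then the closure in counts, from 0 (fully open) to 255 (shut). A call has 1 to 20 rows; each row is the pose to reach, as a shift and turn from the pose commanded when the call began, along the tool's axes at that moment; what a row does not reach only later rows make up. A row lasts 1/12 s, in which the tool goes at most 41.7 mm and 7.16 degrees, less where a joint would pass 70% of its speed; a pose out of reach is approached as far as the arm can. A call with a gripper value outside its range is refused whole. The fingers move at their own pace and stop on an object; "force" is the grip in N (left out, the last holds). Time passes only in rows, so rows that repeat a pose let the fingers close. It gives the time, the measured TCP pose, the force, the opening and the grip force at its end, in the units of the state.
- robot.observe(): the state, without advancing time (a new reading comes with each control period).
- optics.snapshot(name): name is "side" or "top"; returns a dict with "frame" (420x560x3 uint8, red, green, blue), "mtx" (3x3 intrinsics, pixels), "R" (3x3) and "t" (3): a world point X has camera coordinates R X + t. Camera axes: x right, y down, z forward; pixel columns grow to the right and rows downward; lengths in m; the calibration is good to about 2 mm. A picture is of the moment at which its call begins. There is no depth.
- robot.sign_off(): hands the job in; it is judged then, once.
The state is a dict: "time_s": time; "joint_pos": joint angles; "qd": joint speeds; "joint_efforts": joint torques, N m; "tool_pos": TCP position; "tool_rot": TCP orientation; "wrist_force": force on the tool from outside, world axes, zero at the start; "wrist_torque": the same for the moment, N m; "grip_width": finger opening in m; "grasp_force": force on a finger pad.
Only numpy, scipy, OpenCV 4.12 (cv2) and the standard library are available. Lean on these libraries where they do the work, as an engineer would, in place of code of your own. Each camera call takes 0.05 s, during which the arm holds its last target. There are 200 camera calls.

### The job

Push the blue drill-bit case across the bench, flat and shut, until it sits inside the yellow outline, square with it, and let it come to rest there. Then press its red catch while steadying the spring-loaded lid, so that the lid rises fully open under control instead of flying up, and leave the case parked in the outline with the lid open. Do not lift or tip the case, and leave the other things on the bench where they are.

Things in the scene. Friction and masses are not known exactly. Their poses are not given: they have to be found in the camera images.
- bit_case: Blue drill-bit case, loose, about 0.95 kg (varies by a third): 130 along x, 170 along y, 48 tall with lid shut (box to 36, lid from 38 to 48). Too wide to grip. Origin: centre of its underside; x points from the front (red catch, faces roughly to the robot) to the back (hinge), z up. Walls plain and upright but for the catch, within 15 of the front's middle and jutting 39 out.
- outline: Yellow rectangular outline painted flat on the bench, inner size 150 along its x by 190 along its y (the case plus 10 all round), line 12 wide. A 30 mm yellow patch against its front (-x) line shows where the catch goes. Origin: its centre; its axes match the case's when that is parked properly.
- lid (a joint): Lid angle: 0 shut, grows as it opens upward to its stop at 1.65 rad (just past upright). Plate 130 x 170 x 10, 0.18 kg, hinged along the top of the back wall. A spring pushes it open all the way (0.17 N m shut, against 0.11 of its own weight; 0.05 when open), so once unlatched it flies up unless something rests over it; stays open by itself.
- lid_hinge (a point): Middle of the lid's hinge line: 65 behind the case's centre along its x, 38 above the bench. The line runs along the case's y. The lid's outer (upper) face is 10 off this line.
- lid_edge (a point): Middle of the upper front edge of the lid (the edge over the front wall), on its outer face; 130 from the hinge; 48 above the bench when shut.
- catch_pad (a point): Top centre of the red catch's press tongue in front of the front wall's middle: 27 along x, 30 along y; centre 92 in front of the case's centre, 57 above the bench at rest (9 above the lid's top). A rocker: pressing straight down 4 to 5 (4 to 6 N; stop at about 8) swings its hook off the lid's lip and frees the lid; springs back when let go.
- catch (a joint): Angle of the catch rocker: 0 at rest (hooked), grows as its tongue is pressed, stop at 0.40 rad; the lid comes free at about 0.2.
- screwdriver: Bystander: a screwdriver lying at the back of the bench.
- wrench: Bystander: a steel wrench lying at the back of the bench.
- glue: Bystander: a white glue bottle, 60 across, 150 tall, standing at the back left; origin under its centre.
- screw_jar: Bystander: an amber screw jar with a steel cap, 70 across, 90 tall, standing at the back right; origin under its centre.
- tape: Bystander: a yellow tape measure, 70 x 40 x 62, on the right; origin under its centre.
- hammer: Bystander: a hammer lying on the left.
- offcut: Bystander: a wooden offcut, 90 x 50 x 22, lying on the right; origin under its centre.
Mind the look-alikes: they are no part of the job. What is meant by the bit_case is not orange, and is the larger of those in its own colour.

How it is judged:
On the way, in this order (a step that is already met when the one before it is completed fails the run):
1. the shut case rests inside the outline, square with it (horizontal distance between bit_case and outline below 0.016 m and angle between the x axis of bit_case and the x axis of outline, either way round below 0.13 rad and linear speed of bit_case below 0.02 m/s and angular speed of bit_case below 0.1 rad/s and value of joint lid below 0.08 rad), for 0.3 s.
2. the catch has been pressed and the lid has come free (value of joint lid above 0.25 rad), for 0.05 s.
3. the lid is fully open (value of joint lid above 1.5 rad), for 0.2 s.
At the end, for the whole second after the job is handed in: The case rests flat with its centre within 16 mm of the outline's centre and within 0.13 rad of square, its lid at rest past 1.5 rad open (horizontal distance between bit_case and outline below 0.016 m and angle between the x axis of bit_case and the x axis of outline, either way round below 0.13 rad and linear speed of bit_case below 0.02 m/s and angular speed of bit_case below 0.1 rad/s and value of joint lid above 1.5 rad and velocity of joint lid below 0.3 rad/s and angle between bit_case's own z axis and vertical below 0.05 rad); the robot touches nothing.
It fails at once if the lid flies up (faster than 5 rad/s) (velocity of joint lid above 5 rad/s).
It fails at once if the lid comes open before the case is parked in the outline (value of joint lid above 0.15 rad and horizontal distance between bit_case and outline above 0.03 m).
It fails at once if the case is lifted more than 20 mm or tipped (height (world z) of bit_case above 0.02 m or angle between bit_case's own z axis and vertical above 0.25 rad).
It fails at once if a bystander is moved more than 30 mm (distance of any of screwdriver, wrench, glue, screw_jar, tape, hammer, offcut from where it was at the start of the episode above 0.03 m).
It also fails if it takes over 51 s, if anything falls off the work surface, if the arm or the gripper's body presses on something with over 40 N, if the wrist force passes 120 N, or if a joint passes its speed limit or range.

## Working session

There is one attempt and no reset: what is moved stays moved. The work goes in short steps, Python scripts to look and compute and a tool call to move; the robot and the scene stay as the last step left them, time stands still between calls to the robot, and variables do not carry over. Pictures are saved under pics/ and viewed, at most 10 in all, crops included, and the job is handed in when it is done.

Besides the shell and the picture viewer there is one more tool, called after "Request:" as name(argument=value, ...) on one line, values as JSON. send_rows: Moves the arm, as the interface text tells. Its arguments: {"type":"object","properties":{"targets":{"type":"string"},"force":{"type":"number"}},"required":["targets"]}

```bash
mkdir -p pics; python3 - <<'E'
from station import robot, optics
import cv2,numpy as np
for n in("top","side"):
    s=optics.snapshot(n); cv2.imwrite(f"pics/{n}0.png",s["frame"][:,:,::-1]); np.savez(f"{n}.npz",**s)
    print(n,s["mtx"].tolist(),np.round(s["R"],3).tolist(),s["t"], (-s["R"].T@s["t"]))
o=robot.observe();print(o["time_s"],o["tool_pos"],o["tool_rot"])
E
```

```text
top [[543.4088356143786, 0.0, 274.4571353155219], [0.0, 543.4088356143786, 206.2896252188993], [0.0, 0.0, 1.0]] [[0.011, -1.0, 0.023], [-0.994, -0.013, -0.104], [0.105, -0.021, -0.994]] [-0.01449063  0.54926213  1.68542201] [0.37014902 0.02873302 1.73341003]
side [[429.0099111287331, 0.0, 278.6891600325205], [0.0, 429.0099111287331, 211.1164048661825], [0.0, 0.0, 1.0]] [[0.72, -0.694, -0.0], [-0.405, -0.42, -0.812], [0.563, 0.585, -0.584]] [-0.36794037  0.28555081  1.16315412] [-0.27431417 -0.8155146   0.91078788]
0.1 [0.2164582  0.58582388 0.23049298] [-5.52757685e-01 -3.09233816e+00  2.58557351e-03]
```

View pics/top0.png

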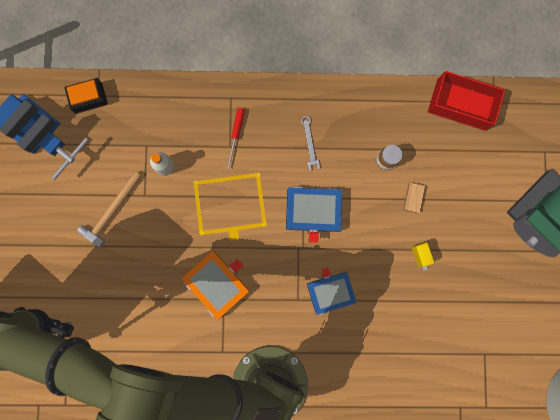

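View pics/side0.png

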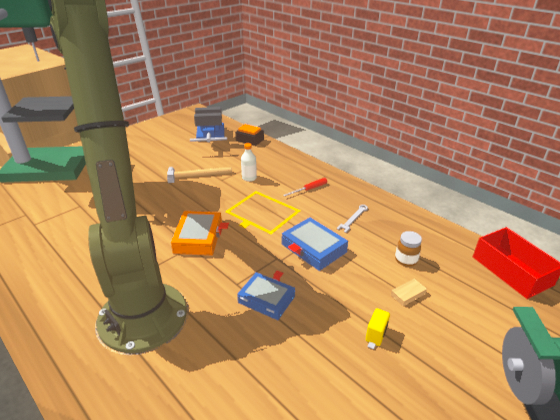

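The top view shows the blue case at about (314,209) with its catch at (314,238). The outline is at (230,204) with its patch at (234,234), so the push is mostly +y. The orange case (215,284) and the small blue one (331,292) are decoys.

```bash
cat > h.py <<'E'
from station import robot, optics
import cv2,numpy as np
from scipy.spatial.transform import Rotation as Ro
def ray(s,uv,z):
    uv=np.atleast_2d(np.asarray(uv,float)); d=np.c_[uv,np.ones(len(uv))]@np.linalg.inv(s["mtx"]).T@s["R"]
    c=-s["R"].T@s["t"]; return c+d*((z-c[2])/d[:,2])[:,None]
def rect(pts):
    (c,wh,a)=cv2.minAreaRect((np.asarray(pts)[:,:2]*1000).astype(np.float32))
    a=(a+45)%90-45; return np.round(c,1),np.round(wh,1),round(a,2)
def hsv(s): return cv2.cvtColor(s["frame"],cv2.COLOR_RGB2HSV)
def case(s,roi=(150,330,150,255),z=0.048):
    h=hsv(s); m=cv2.inRange(h,(100,120,60),(125,255,255)); M=np.zeros_like(m);a,b,c,d=roi;M[c:d,a:b]=m[c:d,a:b]
    k=max(cv2.findContours(M,0,1)[0],key=cv2.contourArea)[:,0]; return k
def red(s,c,r=60):
    h=hsv(s); m=cv2.inRange(h,(0,170,100),(5,255,255))|cv2.inRange(h,(174,170,100),(180,255,255))
    v,u=np.nonzero(m); return u,v
E
python3 - <<'E'
from h import *
s=dict(np.load("top.npz"))
k=case(s); print("bbox",cv2.boundingRect(k)); print("case z48",rect(ray(s,k,.048)),"z36",rect(ray(s,k,.036)))
h=hsv(s); y=cv2.inRange(h,(22,130,120),(33,255,255)); M=np.zeros_like(y); M[165:242,185:275]=y[165:242,185:275]
kk=max(cv2.findContours(M,0,1)[0],key=cv2.contourArea)[:,0]
P=ray(s,kk,0)
hi=cv2.morphologyEx(M,cv2.MORPH_OPEN,np.ones((5,5))); v,u=np.nonzero(hi); print("patch",u.mean(),v.mean(),ray(s,[[u.mean(),v.mean()]],0))
M2=M.copy(); M2[cv2.dilate(hi,np.ones((5,5)))>0]=0
cs,hr=cv2.findContours(M,cv2.RETR_CCOMP,1)
for c,q in zip(cs,hr[0]):
    if cv2.contourArea(c)>500: print("hole" if q[3]>=0 else "outer",rect(ray(s,c[:,0],0)))
m=cv2.inRange(h,(0,170,100),(5,255,255))|cv2.inRange(h,(174,170,100),(180,255,255)); v,u=np.nonzero(m[225:250,295:335]); print("catch",ray(s,[[u.mean()+295,v.mean()+225]],.055))
for n,p in dict(screwL=(230,165),wrench=(317,168),glue=(160,166),hammerR=(141,175),orangeTop=(213,253),orangeR=(248,290),orangeCatch=(238,264),sbTop=(325,270),sbTR=(348,273),sbL=(308,292)).items(): print(n,ray(s,[p],.03)[0][:2].round(3))
E
```

```text
bbox (286, 188, 44, 43)
case z48 (array([ 541.1, -112.5]), array([134.6, 129.6]), -1.6) z36 (array([ 542.3, -113.5]), array([135.6, 130.5]), -1.6)
patch 233.24752475247524 232.5049504950495 [[0.46670041 0.12195476 0.        ]]
outer (array([546.4, 134.3]), array([202.2, 213.2]), 7.98)
hole (array([560.3, 135.8]), array([160. , 198.3]), 8.51)
catch [[ 0.45387142 -0.12872442  0.055     ]]
screwL [0.679 0.135]
wrench [ 0.674 -0.142]
glue [0.673 0.356]
hammerR [0.643 0.414]
orangeTop [0.4   0.182]
orangeR [0.287 0.071]
orangeCatch [0.367 0.104]
sbTop [ 0.351 -0.168]
sbTR [ 0.343 -0.24 ]
sbL [ 0.283 -0.115]
```

```bash
python3 - <<'E'
from h import *
s=dict(np.load("top.npz"))
k=case(s,(150,370,150,255)); print("bbox",cv2.boundingRect(k)); print("case z48",rect(ray(s,k,.048)))
for v in (195,200,205,210,215,220,225):
    r=k[k[:,1]==v]; 
    if len(r): print(v,r[:,0].min(),r[:,0].max(), ray(s,[(r[:,0].min(),v),(r[:,0].max(),v)],.048)[:,:2].round(4).tolist())
h=hsv(s); u0=270
print(np.round(robot.observe()["joint_pos"],3)); print(Ro.from_rotvec(robot.observe()["tool_rot"]).as_matrix().round(3))
E
python3 -c "
import cv2;i=cv2.imread('pics/top0.png')[160:260,180:360];cv2.imwrite('pics/c0.png',cv2.resize(i,None,fx=4.4,fy=4.4,interpolation=2))"
```

```text
bbox (286, 188, 56, 43)
case z48 (array([ 540.7, -129.9]), array([169.3, 129.6]), -1.7)
195 288 341 [[0.5835, -0.0494], [0.5857, -0.2157]]
200 287 340 [[0.5677, -0.0464], [0.5699, -0.2125]]
205 287 340 [[0.552, -0.0466], [0.5542, -0.2125]]
210 287 340 [[0.5363, -0.0467], [0.5384, -0.2125]]
215 287 340 [[0.5206, -0.0468], [0.5228, -0.2124]]
220 287 340 [[0.505, -0.047], [0.5071, -0.2124]]
225 286 340 [[0.4894, -0.044], [0.4915, -0.2124]]
[-1.112  0.508 -0.238  1.501  0.126  1.149 -0.155]
[[-0.938  0.346 -0.001]
 [ 0.346  0.938 -0.002]
 [-0.    -0.002 -1.   ]]
```

View pics/c0.png

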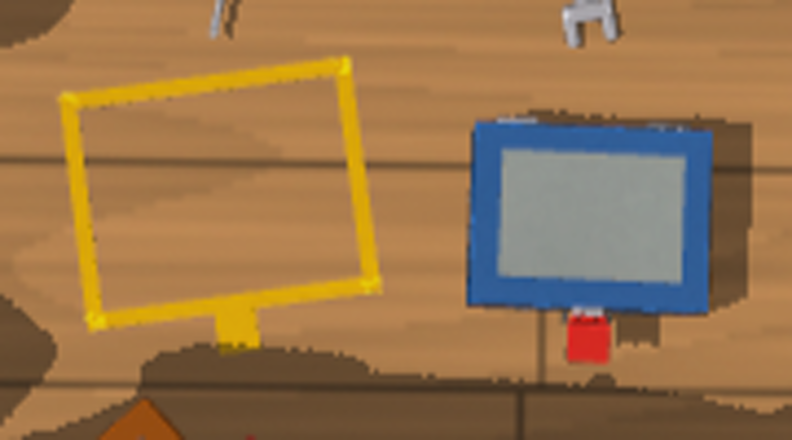

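```bash
cat >> h.py <<'E'
def plan(pts):  # world x,y,z (mm), heading of tool y (deg) -> shifts in tool axes, turn
    o=robot.observe(); R=Ro.from_rotvec(o["tool_rot"]).as_matrix(); hd=np.degrees(np.arctan2(R[1,1],R[0,1]))
    print("t",round(o["time_s"],2),"tcp",np.round(np.array(o["tool_pos"])*1000,1),"hd",round(hd,2),"F",np.round(o["wrist_force"],1))
    for p in pts:
        d=R.T@(np.array(p[:3])/1000-o["tool_pos"]); t=-((p[3]-hd+180)%360-180); print(p,"->",np.round(d,4),round(t,2))
E
python3 -c "
from h import *
plan([(450,250,230,40),(536,-251,230,-1.7)])"
```

```text
t 0.1 tcp [216.5 585.8 230.5] hd 69.73 F [ 0.1  0.1 -1.2]
(450, 250, 230, 40) -> [-0.3354 -0.2341  0.0009] 29.73
(536, -251, 230, -1.7) -> [-0.5897 -0.6743  0.0016] 71.43
```

Request:
send_rows(targets="-0.335 -0.234 0 30 0;-0.335 -0.234 0 30 0;-0.335 -0.234 0 30 0;-0.335 -0.234 0 30 0;-0.335 -0.234 0 30 0;-0.335 -0.234 0 30 0;-0.335 -0.234 0 30 0;-0.335 -0.234 0 30 0;-0.335 -0.234 0 30 0;-0.335 -0.234 0 30 0;-0.59 -0.674 0 71.4 0;-0.59 -0.674 0 71.4 0;-0.59 -0.674 0 71.4 0;-0.59 -0.674 0 71.4 0;-0.59 -0.674 0 71.4 0;-0.59 -0.674 0 71.4 0;-0.59 -0.674 0 71.4 0;-0.59 -0.674 0 71.4 0;-0.59 -0.674 0 71.4 0;-0.59 -0.674 0 71.4 0")

```text
time_s: 1.77
tool_pos: [0.5206, -0.1617, 0.2311]
tool_rot: [-2.253, -2.189, 0.0]
wrist_force: [0.8, 1.1, -0.2]
grip_width: 0.0855
grasp_force: 0.0
```

```bash
python3 -c "
from h import *
plan([(536,-251,230,-1.7),(536,-255,5,-1.7)])"
```

```text
t 1.77 tcp [ 520.6 -161.7  231.1] hd -1.65 F [ 0.8  1.1 -0.2]
(536, -251, 230, -1.7) -> [-0.0888  0.018   0.0011] 0.05
(536, -255, 5, -1.7) -> [-0.0929  0.0182  0.2261] 0.05
```

Request:
send_rows(targets="-0.06 0.012 0 0 0;-0.085 0.018 0 0 0;-0.085 0.018 0 0 0;-0.085 0.018 0 0 0;-0.085 0.018 0 0 0")

```text
time_s: 2.18
tool_pos: [0.536, -0.2448, 0.2306]
tool_rot: [-2.253, -2.187, 0.0]
wrist_force: [0.5, 0.8, 0.5]
grip_width: 0.0853
grasp_force: 0.0
```

```bash
python3 -c "
from h import *
plan([(536,-251,230,-1.7),(536,-255,5,-1.7)])"
```

```text
t 2.18 tcp [ 536.  -244.8  230.6] hd -1.7 F [0.5 0.8 0.5]
(536, -251, 230, -1.7) -> [-0.0062  0.0002  0.0006] -0.0
(536, -255, 5, -1.7) -> [-0.0105  0.0006  0.2256] -0.0
```

Request:
send_rows(targets="-0.01 0 0.04 0 0;-0.01 0 0.08 0 0;-0.01 0 0.12 0 0;-0.01 0 0.16 0 0;-0.01 0 0.19 0 0;-0.01 0 0.21 0 0;-0.01 0 0.22 0 0;-0.01 0 0.225 0 0;-0.01 0 0.225 0 0;-0.01 0 0.225 0 0")

```text
time_s: 3.02
tool_pos: [0.5369, -0.255, 0.0075]
tool_rot: [2.252, 2.189, 0.001]
wrist_force: [-0.3, 0.4, -0.3]
grip_width: 0.0857
grasp_force: 0.0
```

```bash
python3 - <<'E'
from h import *
def u(a): a=np.radians(a); return np.array([-np.sin(a),np.cos(a)])
A=np.array([540.,-130]);L=261.
P=[]
for f in np.linspace(0,1,9):
    c=A+L*f*u(-1.7+5.1*f)-96*u(-1.7+10.2*f); P.append((round(c[0],1),round(c[1],1),5,round(-1.7+10.2*f,2)))
plan(P)
s=optics.snapshot("side");cv2.imwrite("pics/s1.png",s["frame"][:,:,::-1])
E
```

```text
t 3.02 tcp [ 536.9 -255.     7.5] hd -1.62 F [-0.3  0.4 -0.3]
(np.float64(537.2), np.float64(-226.0), 5, np.float64(-1.7)) -> [ 0.029  -0.0005  0.0025] 0.08
(np.float64(539.9), np.float64(-193.4), 5, np.float64(-0.43)) -> [0.0617 0.0012 0.0025] -1.19
(np.float64(541.9), np.float64(-160.7), 5, np.float64(0.85)) -> [0.0944 0.0023 0.0024] -2.47
(np.float64(543.2), np.float64(-128.1), 5, np.float64(2.12)) -> [0.127  0.0027 0.0024] -3.74
(np.float64(543.8), np.float64(-95.3), 5, np.float64(3.4)) -> [0.1598 0.0024 0.0024] -5.02
(np.float64(543.6), np.float64(-62.6), 5, np.float64(4.68)) -> [0.1925 0.0012 0.0024] -6.3
(np.float64(542.7), np.float64(-29.9), 5, np.float64(5.95)) -> [ 0.2252 -0.0006  0.0024] -7.57
(np.float64(541.1), np.float64(2.9), 5, np.float64(7.22)) -> [ 0.2579 -0.0031  0.0024] -8.84
(np.float64(538.7), np.float64(35.6), 5, np.float64(8.5)) -> [ 0.2905 -0.0064  0.0024] -10.12
```

View pics/s1.png

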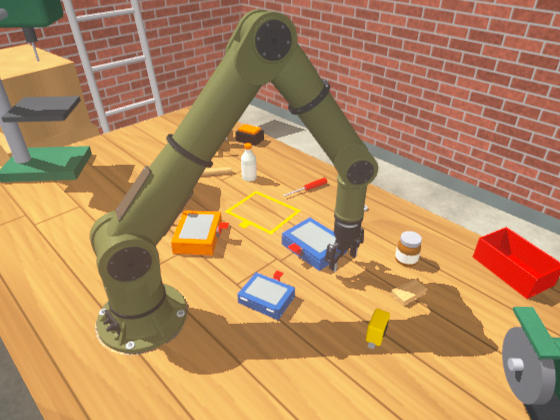

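The side view shows the open gripper standing next to the case's right wall at about (343,245). Now I'll push.

Request:
send_rows(targets="0.01 0 0.002 0 0;0.02 0 0.002 0 0;0.026 0 0.002 0 0;0.032 0 0.002 -0.1 0;0.039 0 0.002 -0.4 0;0.047 0.0005 0.002 -0.7 0;0.055 0.001 0.002 -1 0;0.063 0.001 0.002 -1.3 0;0.071 0.0015 0.002 -1.6 0;0.079 0.002 0.002 -1.9 0;0.087 0.002 0.002 -2.2 0;0.095 0.0023 0.002 -2.5 0;0.103 0.0025 0.002 -2.8 0;0.111 0.0025 0.002 -3.1 0;0.119 0.0027 0.002 -3.4 0;0.127 0.0027 0.002 -3.7 0;0.135 0.0027 0.002 -4 0;0.143 0.0027 0.002 -4.3 0;0.151 0.0025 0.002 -4.7 0;0.16 0.0024 0.002 -5 0")

```text
time_s: 4.73
tool_pos: [0.5435, -0.0975, 0.0049]
tool_rot: [2.155, 2.281, -0.002]
wrist_force: [0.2, -7.4, 0.8]
grip_width: 0.0854
grasp_force: 3.8
```

```bash
python3 - <<'E'
from h import *
plan([(543.6,-62.6,5,4.68),(542.7,-29.9,5,5.95),(541.1,2.9,5,7.22),(538.7,35.6,5,8.5)])
s=optics.snapshot("top");cv2.imwrite("pics/t1.png",s["frame"][:,:,::-1])
k=case(s,(150,370,150,255)); print(rect(ray(s,k,.048)))
E
```

```text
t 4.73 tcp [543.5 -97.5   4.9] hd 3.24 F [ 0.2 -7.4  0.8]
(543.6, -62.6, 5, 4.68) -> [ 0.0349  0.0021 -0.0002] -1.44
(542.7, -29.9, 5, 5.95) -> [ 0.0676  0.003  -0.0003] -2.71
(541.1, 2.9, 5, 7.22) -> [ 0.1004  0.0033 -0.0004] -3.98
(538.7, 35.6, 5, 8.5) -> [ 0.1332  0.0027 -0.0005] -5.26
(array([538.4,   6.9]), array([128.7, 151.3]), 3.31)
```

Request:
send_rows(targets="0.008 0.0005 0 -0.3 0;0.016 0.001 0 -0.6 0;0.024 0.0015 0 -0.9 0;0.032 0.002 0 -1.2 0;0.04 0.002 0 -1.6 0;0.048 0.0025 0 -1.9 0;0.056 0.003 0 -2.2 0;0.065 0.003 0 -2.5 0;0.073 0.003 0 -2.8 0;0.081 0.003 0 -3.2 0;0.089 0.003 0 -3.5 0;0.097 0.003 0 -3.8 0;0.105 0.003 0 -4.2 0;0.112 0.003 0 -4.5 0;0.118 0.003 0 -4.8 0;0.123 0.003 0 -5 0;0.126 0.003 0 -5.1 0;0.126 0.003 0 -5.1 0;0.126 0.003 0 -5.1 0")

```text
time_s: 6.37
tool_pos: [0.5393, 0.0294, 0.0048]
tool_rot: [2.052, 2.376, -0.0]
wrist_force: [1.3, -5.6, 2.4]
grip_width: 0.0859
grasp_force: 2.5
```

```bash
python3 - <<'E'
from h import *
plan([(538.7,35.6,5,8.5)])
s=optics.snapshot("top");cv2.imwrite("pics/t2.png",s["frame"][:,:,::-1])
k=case(s,(150,370,150,255)); print(rect(ray(s,k,.048)))
i=s["frame"][150:260,170:310,::-1];cv2.imwrite("pics/c2.png",cv2.resize(i,None,fx=5,fy=5,interpolation=2))
E
```

```text
t 6.37 tcp [539.3  29.4   4.8] hd 8.38 F [ 1.3 -5.6  2.4]
(538.7, 35.6, 5, 8.5) -> [ 0.0062  0.0003 -0.0002] -0.12
(array([522.9, 146.6]), array([128.8, 123.9]), 8.46)
```

View pics/c2.png

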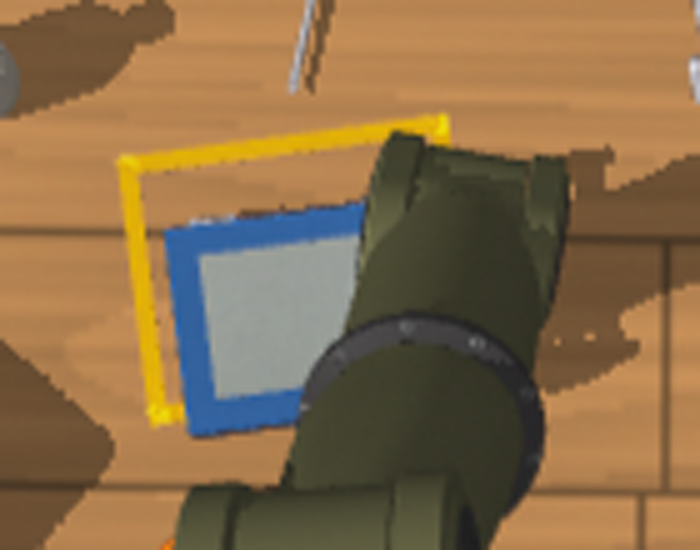

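The case's left edge is at crop x≈165–190, about 7 mm short of where it should be along the outline's y. It is square with the outline and about 35 mm short in x, as planned. I'll finish the y push, then back off and go round to the front.

Request:
send_rows(targets="0.003 0 0 -0.1 0;0.005 0 0 -0.1 0;0.006 0 0 -0.1 0;0.006 0 0 -0.1 0;0.006 0 0 -0.1 0;0 0 0 0 0;-0.015 0 0 0 0;-0.035 0 0 0 0;-0.04 0 -0.04 0 0;-0.04 0 -0.08 0 0;-0.04 0 -0.12 0 0;-0.04 0 -0.14 0 0;-0.04 0 -0.14 0 0")

```text
time_s: 7.5
tool_pos: [0.5471, -0.0089, 0.1492]
tool_rot: [2.048, 2.375, 0.009]
wrist_force: [-0.1, 0.0, 0.1]
grip_width: 0.0857
grasp_force: 0.0
```

```bash
python3 - <<'E'
from h import *
s=optics.snapshot("top");cv2.imwrite("pics/t3.png",s["frame"][:,:,::-1])
k=case(s,(150,370,150,255)); c,wh,a=rect(ray(s,k,.048)); print(c,wh,a)
e=np.array([np.cos(np.radians(8.5)),np.sin(np.radians(8.5))]);n=np.array([-e[1],e[0]]);O=np.array([560.3,135.8])
print("rel",(c-O)@e,(c-O)@n)
for d in(-121,-96-36+0,-96):
    pass
def W(x,y,z,h): p=O+x*e+y*n; return (round(p[0],1),round(p[1],1),z,h)
plan([W(-140,0,145,-81.5),W(-140,0,145,98.5),W(-140,0,5,-81.5)])
E
```

```text
[525.2 130. ] [129.  167.5] 8.37
rel -35.57175138855494 -0.5481816768498093
t 7.55 tcp [545.9  -8.6 146.8] hd 8.47 F [-0.5  0.2 -1.4]
(np.float64(421.8), np.float64(115.1), 145, -81.5) -> [ 0.1406 -0.1045  0.0013] 89.97
(np.float64(421.8), np.float64(115.1), 145, 98.5) -> [ 0.1406 -0.1045  0.0013] -90.03
(np.float64(421.8), np.float64(115.1), 5, -81.5) -> [ 0.1406 -0.1052  0.1413] 89.97
```

Request:
send_rows(targets="0.035 -0.025 0 7 0;0.07 -0.05 0 14 0;0.105 -0.075 0 21 0;0.14 -0.0965 0 28 0;0.14 -0.0965 0 35 0;0.14 -0.0965 0 42 0;0.14 -0.0965 0 49 0;0.14 -0.0965 0 56 0;0.14 -0.0965 0 63 0;0.14 -0.0965 0 70 0;0.14 -0.0965 0 77 0;0.14 -0.0965 0 84 0;0.14 -0.0965 0 90 0;0.14 -0.0965 0 90 0;0.14 -0.0965 0 90 0;0.14 -0.0965 0 90 0")

```text
time_s: 8.88
tool_pos: [0.4281, 0.1154, 0.1437]
tool_rot: [3.132, 0.237, -0.002]
wrist_force: [-0.6, 0.5, 0.1]
grip_width: 0.0853
grasp_force: 0.0
```

```bash
cat >> h.py <<'E'
e=np.array([np.cos(np.radians(8.5)),np.sin(np.radians(8.5))]);n=np.array([-e[1],e[0]]);O=np.array([560.3,135.8])
def W(x,y,z,h): p=O+x*e+y*n; return (round(float(p[0]),1),round(float(p[1]),1),z,h)
E
python3 -c "
from h import *
plan([W(-132,0,145,-81.5),W(-132,0,5,-81.5),W(-76,0,5,-81.5)]);print(robot.observe()['joint_pos'])"
```

```text
t 8.88 tcp [428.1 115.4 143.7] hd -81.35 F [-0.6  0.5  0.1]
(429.7, 116.3, 145, -81.5) -> [ 0.0017 -0.0007 -0.0013] 0.15
(429.7, 116.3, 5, -81.5) -> [ 0.0019 -0.0008  0.1387] 0.15
(485.1, 124.6, 5, -81.5) -> [ 0.0579 -0.0006  0.1386] 0.15
[-0.84622057  0.42427387  0.74460491  2.08896032 -0.40895333  0.77617296
 -1.2671499 ]
```

Request:
send_rows(targets="0.002 0 0.035 0.1 0;0.002 0 0.07 0.1 0;0.002 0 0.1 0.1 0;0.002 0 0.12 0.1 0;0.002 0 0.133 0.1 0;0.002 0 0.137 0.1 0;0.002 0 0.138 0.1 0;0.008 0 0.138 0.1 0;0.015 0 0.138 0.1 0;0.02 0 0.138 0.1 0;0.025 0 0.138 0.1 0;0.03 0 0.138 0.1 0;0.035 0 0.138 0.1 0;0.04 0 0.138 0.1 0;0.045 0 0.138 0.1 0;0.05 0 0.138 0.1 0;0.054 0 0.138 0.1 0;0.057 0 0.138 0.1 0;0.058 0 0.138 0.1 0;0.058 0 0.138 0.1 0")

```text
time_s: 10.55
tool_pos: [0.4835, 0.1238, 0.0061]
tool_rot: [-3.133, -0.229, 0.008]
wrist_force: [-6.6, 0.2, 1.6]
grip_width: 0.0849
grasp_force: 3.6
```

```bash
python3 - <<'E'
from h import *
plan([W(-76,0,5,-81.5)])
s=optics.snapshot("top");cv2.imwrite("pics/t4.png",s["frame"][:,:,::-1])
k=case(s,(150,370,150,255)); c,wh,a=rect(ray(s,k,.048)); print(c,wh,a,"rel",(c-O)@e,(c-O)@n)
i=s["frame"][150:260,170:310,::-1];cv2.imwrite("pics/c4.png",cv2.resize(i,None,fx=5,fy=5,interpolation=2))
E
```

```text
t 10.55 tcp [483.5 123.8   6.1] hd -81.62 F [-6.6  0.2  1.6]
(485.1, 124.6, 5, -81.5) -> [ 0.0017 -0.0005  0.0011] -0.12
[556.5 134.8] [129.1 167.4] 8.34 rel -3.9060696919048494 -0.4273401010694031
```

View pics/c4.png

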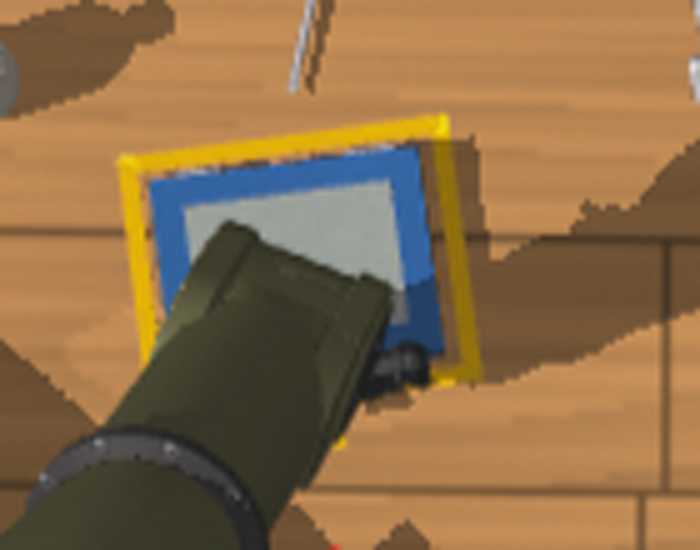

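The case now sits inside the yellow lines, square and about 4 mm short in x. One more small nudge, then I'll retreat and rise.

Request:
send_rows(targets="0.002 0 0 0 0;0.003 0 0 0 0;0.003 0 0 0 0;0.003 0 0 0 0;-0.003 0 0 0 0;-0.02 0 0 0 0;-0.035 0 0 0 0;-0.045 0 -0.02 0 0;-0.045 0 -0.06 0 0;-0.045 0 -0.1 0 0;-0.045 0 -0.14 0 0;-0.045 0 -0.14 0 0;-0.045 0 -0.14 0 0")

```text
time_s: 11.68
tool_pos: [0.4433, 0.1179, 0.1487]
tool_rot: [-3.131, -0.23, -0.009]
wrist_force: [-1.0, 0.1, -0.4]
grip_width: 0.0859
grasp_force: 0.0
```

```bash
python3 - <<'E'
from h import *
s=optics.snapshot("top")
k=case(s,(150,370,150,255)); c,wh,a=rect(ray(s,k,.048)); print(c,wh,a,"rel",(c-O)@e,(c-O)@n)
plan([W(-43,0,145,8.5),W(-43,0,65,8.5)])
E
```

```text
[559.5 135.3] [129.1 167.7] 8.06 rel -0.8651173962542938 -0.3762604027772766
t 11.73 tcp [442.1 117.9 147.2] hd -81.6 F [ 0.1  1.3 -0.4]
(517.8, 129.4, 145, 8.5) -> [ 0.0766 -0.0003  0.0024] -90.1
(517.8, 129.4, 65, 8.5) -> [ 0.0764 -0.0002  0.0824] -90.1
```

Request:
send_rows(targets="0.02 0 0 -7 0;0.05 0 0 -14 0;0.076 0 0 -21 0;0.076 0 0 -28 0;0.076 0 0 -35 0;0.076 0 0 -42 0;0.076 0 0 -49 0;0.076 0 0 -56 0;0.076 0 0 -63 0;0.076 0 0 -70 0;0.076 0 0 -77 0;0.076 0 0 -84 0;0.076 0 0 -90 0;0.076 0 0.03 -90 0;0.076 0 0.06 -90 0;0.076 0 0.08 -90 0;0.076 0 0.08 -90 0;0.076 0 0.08 -90 0")

```text
time_s: 13.23
tool_pos: [0.5154, 0.1278, 0.0647]
tool_rot: [-2.053, -2.375, 0.005]
wrist_force: [0.4, 0.5, -0.8]
grip_width: 0.0856
grasp_force: 0.0
```

```bash
python3 - <<'E'
from h import *
plan([W(-43.5,0,65,8.2),W(-43.5,0,44,8.2)])
s=optics.snapshot("side");i=s["frame"][130:290,170:380,::-1];cv2.imwrite("pics/c5.png",cv2.resize(i,None,fx=3.7,fy=3.7,interpolation=2))
E
```

```text
t 13.23 tcp [515.4 127.8  64.7] hd 8.31 F [ 0.4  0.5 -0.8]
(517.3, 129.4, 65, 8.2) -> [ 0.0013  0.0021 -0.0003] 0.11
(517.3, 129.4, 44, 8.2) -> [0.0013 0.0022 0.0207] 0.11
```

View pics/c5.png

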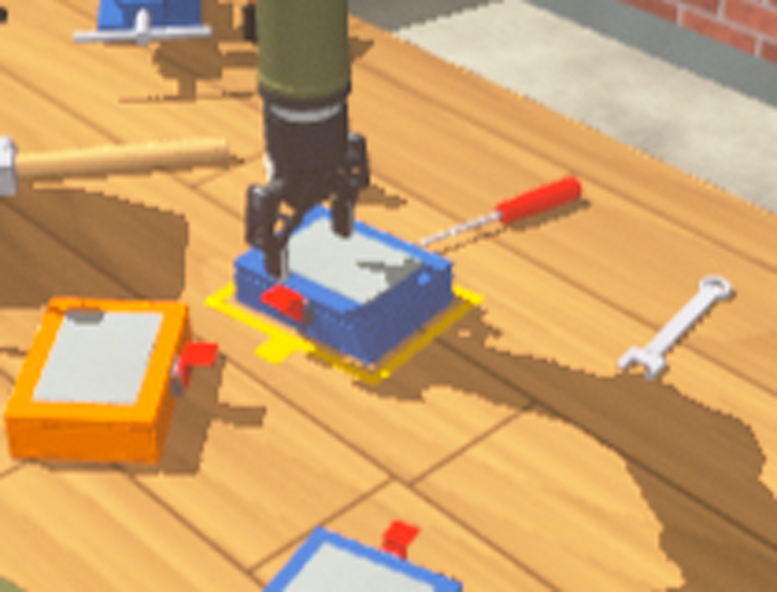

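The front finger is over the red catch (crop 280,285) and the back finger is over the lid (340,225). I'll lower to just above contact, then press.

Request:
send_rows(targets="0.001 0.002 0.005 0 0;0.001 0.002 0.01 0 0;0.001 0.002 0.015 0 0;0.001 0.002 0.019 0 0;0.001 0.002 0.019 0 0;0.001 0.002 0.019 0 0")

```text
time_s: 13.78
tool_pos: [0.5184, 0.1295, 0.0472]
tool_rot: [-2.054, -2.377, 0.0]
wrist_force: [-0.4, 0.2, -0.6]
grip_width: 0.0855
grasp_force: 0.0
```

Request:
send_rows(targets="0 0 0.002 0 0;0 0 0.003 0 0;0 0 0.003 0 0;0 0 0.003 0 0")

```text
time_s: 14.12
tool_pos: [0.5185, 0.1295, 0.0443]
tool_rot: [-2.054, -2.377, 0.0]
wrist_force: [0.2, 1.3, 0.3]
grip_width: 0.0852
grasp_force: 0.0
```

Request:
send_rows(targets="0 0 0.002 0 0;0 0 0.004 0 0;0 0 0.004 0 0;0 0 0.004 0 0")

```text
time_s: 14.45
tool_pos: [0.5148, 0.129, 0.0406]
tool_rot: [-2.051, -2.373, 0.008]
wrist_force: [-9.1, -1.8, 16.0]
grip_width: 0.0857
grasp_force: 8.9
```

Request:
send_rows(targets="0 0 0.001 0 0;0 0 0.0025 0 0;0 0 0.0025 0 0;0 0 0.0025 0 0")

```text
time_s: 14.78
tool_pos: [0.5122, 0.1286, 0.038]
tool_rot: [-2.049, -2.371, 0.013]
wrist_force: [-16.2, -2.2, 21.6]
grip_width: 0.0857
grasp_force: 12.8
```

```bash
python3 - <<'E'
from h import *
plan([W(-42,0,44,8.2)])
a=optics.snapshot("side");t=optics.snapshot("top")
i=a["frame"][180:260,215:325,::-1];j=t["frame"][160:250,180:290,::-1]
cv2.imwrite("pics/c6.png",np.hstack([cv2.resize(i,(400,300),interpolation=2),cv2.resize(j,(400,300),interpolation=2)]))
k=case(t,(150,370,150,255)); c,wh,an=rect(ray(t,k,.048)); print(c,wh,an)
E
```

```text
t 14.78 tcp [512.2 128.6  38. ] hd 8.33 F [-16.2  -2.2  21.6]
(518.8, 129.6, 44, 8.2) -> [ 0.      0.0066 -0.0061] 0.13
[558.9 135.2] [130.3 167.1] 8.37
```

View pics/c6.png

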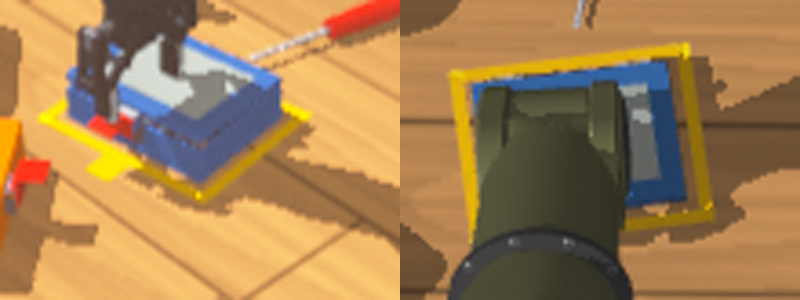

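```bash
python3 - <<'E'
from h import *
a=optics.snapshot("side"); cv2.imwrite("pics/s7.png",a["frame"][:,:,::-1])
def pr(x,y,z):
    p=O+(x-1)*e+y*n; q=a["mtx"]@(a["R"]@np.r_[p/1000,z/1000]+a["t"]); return (q[:2]/q[2])
S=7; ox,oy=218,190; im=cv2.resize(a["frame"][oy:oy+60,ox:ox+80,::-1],None,fx=S,fy=S,interpolation=cv2.INTER_CUBIC)
for nm,l in dict(pad=[(-105.5,-15,57),(-105.5,15,57),(-78.5,15,57),(-78.5,-15,57)],lid=[(-65,-85,48),(-65,85,48),(65,85,48),(65,-85,48)],bot=[(-65,-85,0),(-65,85,0),(65,85,0),(65,-85,0)]).items():
    P=np.array([(pr(*q)+.5-[ox,oy])*S for q in l]).astype(int); cv2.polylines(im,[P],True,(0,255,0),1)
cv2.imwrite("pics/c7.png",im)
o=robot.observe();R=Ro.from_rotvec(o["tool_rot"]).as_matrix();print(R.round(3),o["tool_pos"],o["wrist_torque"])
E
```

```text
[[-0.145  0.989 -0.012]
 [ 0.989  0.145 -0.001]
 [ 0.001 -0.012 -1.   ]] [0.51226057 0.12859629 0.03799503] [-0.58300683  4.24406058 -0.03359925]
```

View pics/c7.png

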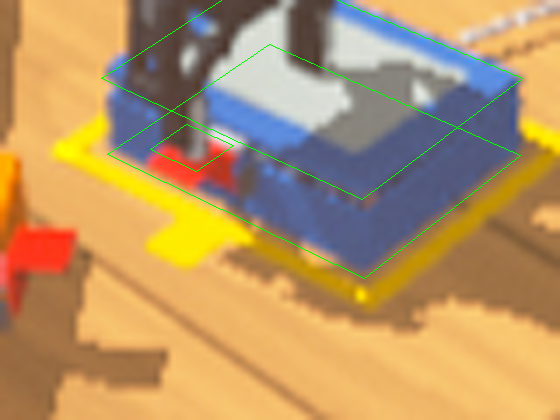

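The red catch is pressed well down, close to its stop, and the lid is still held low by the back finger. I'll rise slowly and watch whether the lid follows.

Request:
send_rows(targets="0 0 -0.001 0 0;0 0 -0.002 0 0;0 0 -0.003 0 0;0 0 -0.004 0 0;0 0 -0.005 0 0;0 0 -0.006 0 0;0 0 -0.008 0 0;0 0 -0.011 0 0;0 0 -0.014 0 0;0 0 -0.017 0 0;0 0 -0.017 0 0")

```text
time_s: 15.85
tool_pos: [0.519, 0.1296, 0.0554]
tool_rot: [2.054, 2.376, 0.001]
wrist_force: [0.4, 0.1, 1.1]
grip_width: 0.0855
grasp_force: 0.3
```

```bash
cat >> h.py <<'E'
def pr(a,x,y,z):
    p=O+(x-1)*e+y*n; q=a["mtx"]@(a["R"]@np.r_[p/1000,z/1000]+a["t"]); return q[:2]/q[2]
E
python3 - <<'E'
from h import *
plan([W(-43,0,44,8.2)])
a=optics.snapshot("side"); cv2.imwrite("pics/s8.png",a["frame"][:,:,::-1])
# right-front lid corner: blue profile just at image column of the corner, compared with the shut lid
b=cv2.imread("pics/s7.png")[:,:,::-1]
d=np.abs(a["frame"].astype(int)-b).sum(2)
S=5; ox,oy=205,165; im=cv2.resize(a["frame"][oy:oy+90,ox:ox+110,::-1],None,fx=S,fy=S,interpolation=cv2.INTER_CUBIC)
for l in ([(-65,-85,48),(-65,85,48),(65,85,48),(65,-85,48)],):
    P=np.array([(pr(a,*q)+.5-[ox,oy])*S for q in l]).astype(int); cv2.polylines(im,[P],True,(0,255,0),1)
cv2.imwrite("pics/c8.png",im)
E
```

```text
t 15.85 tcp [519.  129.6  55.4] hd 8.33 F [0.4 0.1 1.1]
(517.8, 129.4, 44, 8.2) -> [-0.     -0.0012  0.0114] 0.13
```

View pics/c8.png

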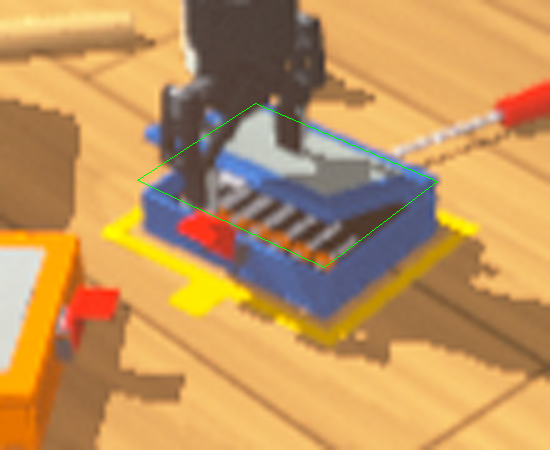

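The lid has come free and follows the back finger: its front edge is up and the compartments show at crop (285,230). Next I'll swing the finger through the hinge arc slowly.

Request:
send_rows(targets="0 0.002 -0.002 0 0;0 0.005 -0.005 0 0;0 0.008 -0.008 0 0;0 0.011 -0.011 0 0;0 0.012 -0.015 0 0;0 0.0135 -0.019 0 0;0 0.015 -0.023 0 0;0 0.016 -0.0265 0 0;0 0.017 -0.03 0 0;0 0.019 -0.034 0 0;0 0.0215 -0.038 0 0;0 0.024 -0.0415 0 0;0 0.0265 -0.045 0 0;0 0.029 -0.048 0 0;0 0.033 -0.051 0 0;0 0.037 -0.0535 0 0;0 0.041 -0.056 0 0;0 0.045 -0.059 0 0;0 0.049 -0.061 0 0;0 0.049 -0.061 0 0")

```text
time_s: 17.57
tool_pos: [0.5682, 0.1368, 0.1162]
tool_rot: [2.054, 2.376, 0.002]
wrist_force: [1.0, 0.4, -0.1]
grip_width: 0.0853
grasp_force: 0.3
```

Request:
send_rows(targets="0 0.003 -0.001 0 0;0 0.007 -0.0015 0 0;0 0.011 -0.002 0 0;0 0.015 -0.003 0 0;0 0.019 -0.004 0 0;0 0.023 -0.004 0 0;0 0.027 -0.005 0 0;0 0.031 -0.006 0 0;0 0.035 -0.006 0 0;0 0.039 -0.006 0 0;0 0.043 -0.006 0 0;0 0.046 -0.006 0 0;0 0.046 -0.006 0 0;0 0.046 -0.006 0 0")

```text
time_s: 18.73
tool_pos: [0.6125, 0.1432, 0.1216]
tool_rot: [-2.054, -2.377, 0.0]
wrist_force: [-0.3, 0.3, -0.1]
grip_width: 0.0855
grasp_force: 0.0
```

```bash
python3 - <<'E'
from h import *
plan([W(54,0,130,8.3)])
E
```

```text
t 18.73 tcp [612.5 143.2 121.6] hd 8.32 F [-0.3  0.3 -0.1]
(613.7, 143.8, 130, 8.3) -> [ 0.0004  0.0013 -0.0084] 0.02
```

Contact force is gone, so the lid should be on its stop. Now I'll lift straight out and check.

Request:
send_rows(targets="0 0 -0.01 0 0;0 0 -0.025 0 0;0 0 -0.05 0 0;0 0 -0.08 0 0;0 0 -0.11 0 0;0 0 -0.14 0 0;0 0 -0.17 0 0;0 0 -0.18 0 0;-0.04 0 -0.18 0 0;-0.08 0 -0.18 0 0;-0.12 0 -0.18 0 0;-0.16 0 -0.18 0 0;-0.2 0 -0.18 0 0;-0.2 0 -0.18 0 0;-0.2 0 -0.18 0 0")

```text
time_s: 19.98
tool_pos: [0.6409, -0.0585, 0.3019]
tool_rot: [2.061, 2.37, -0.002]
wrist_force: [0.4, 1.2, -0.3]
grip_width: 0.0856
grasp_force: 0.0
```

```bash
python3 - <<'E'
from h import *
plan([])
t=optics.snapshot("top");a=optics.snapshot("side")
k=case(t,(150,370,130,255)); c,wh,an=rect(ray(t,k,.036)); print("blue",cv2.boundingRect(k),c,wh,an)
# side: is the blue/grey lid upright? colour at points on its inner face (x=60..64) and above
for y in(-70,-40,0,40):
    print(y,[cv2.cvtColor(a["frame"][tuple(np.round(pr(a,63,y,z)[::-1]).astype(int))][None,None],cv2.COLOR_RGB2HSV)[0,0].tolist() for z in(60,100,140,162,185)])
# front box corners at z=36 in top view: expected vs colour edge
h=hsv(t);b=cv2.inRange(h,(100,120,60),(125,255,255))
for x in(-62,-70): print(x,[int(b[tuple(np.round(pr(t,x,y,36)[::-1]).astype(int))]) for y in(-92,-82,-60,60,82,92)])
for p in[(0,88),(0,-88),(-40,88),(-40,-88),(0,81),(0,-81),(-40,81),(-40,-81)]: print(p,int(b[tuple(np.round(pr(t,*p,36)[::-1]).astype(int))]))
E
```

```text
t 19.98 tcp [640.9 -58.5 301.9] hd 7.98 F [ 0.4  1.2 -0.3]
blue (194, 166, 64, 60) [579.8 144.9] [173.7 180.9] 8.54
-70 [[111, 125, 165], [110, 129, 164], [111, 127, 163], [110, 130, 163], [6, 58, 198]]
-40 [[111, 128, 164], [111, 127, 163], [111, 128, 160], [110, 127, 162], [13, 103, 217]]
0 [[111, 127, 163], [111, 122, 159], [110, 128, 158], [110, 126, 158], [6, 25, 197]]
40 [[111, 121, 158], [112, 121, 158], [111, 121, 158], [111, 124, 160], [130, 41, 186]]
-62 [0, 255, 255, 255, 255, 0]
-70 [0, 0, 0, 0, 0, 0]
(0, 88) 0
(0, -88) 0
(-40, 88) 0
(-40, -88) 0
(0, 81) 255
(0, -81) 255
(-40, 81) 255
(-40, -81) 255
```

```bash
python3 -c "
from station import robot
print(robot.sign_off())"
```

```text
the job is handed in; nothing more can be done
None
```

I pushed the blue case into the outline, square and about 1 mm off centre, then opened its lid under control to upright and handed the job in; sign-off returned no verdict, and I did not re-measure the bystanders.

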